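Find the clear manifold socket with a depth probe and seat a fresh cartridge

ROBOT

A 7-joint arm with a two-finger parallel gripper is mounted at the origin on a cart in front of the work surface, level with it; the furniture and walls round the work are solid. World frame = base frame: x ahead of the robot, y to its left, z up, the work surface at z = 0. Lengths are in m, angles in rad, forces in N, time in s.
With the tool pointing down it reaches from about 0.35 to 0.9 m from the base axis. Payload 8.1 kg.
Tool frame: the origin (TCP) lies on the centre line of the jaws, within the pads' length; the fingertips stand arm.tips_ahead ahead of it and the grasp point (between the pads) lies 8 mm behind it (arm.tips_ahead is the distance from the TCP to the fingertips, in m); z points along the fingers, y is the direction in which the jaws open and shut (so a half turn about z gives the same grasp; the last joint's range is limited). The gripper opens to 92 mm and grips with 3 to 60 N. Pads are 19 mm wide; open, the fingers measure 130 mm over their backs; the gripper's body (75 mm by 190 mm) begins 47 mm behind the grasp point.
Start: joints at [-1.434, 0.434, 0.025, 1.573, -0.012, 1.134, -0.075], TCP at [0.148, 0.607, 0.238] pointing down, gripper open.
Joint ranges: [-2.62, 2.62], [-0.44, 2.09], [-1.27, 1.32], [0.08, 2.57], [-1.32, 4.46], [0.12, 2], [-2.74, 2.74]. Speed limits (rad/s): [2.22, 2.22, 3.01, 3.01, 3.14, 3.14, 3.14].

INTERFACE

Orientations are given as a rotation vector (axis times angle).
In Python, from cell import arm gives the robot as it stands. The module is installed in compiled form; this text tells all that it offers.
- The arm moves only by the tool jog_arm, never from a script. Its argument "moves" is a list of rows, each an object with "twist": the turn, a rotation vector about the tool's x, y, z in units of 10 degrees (1.0 is 10 degrees), a list of three; "xyz": the shift along the tool's x, y, z in units of 60 mm (1.0 is 60 mm), a list of three; "grip": the closure, from -1 (fully open) to 1 (shut). A call has 1 to 5 rows; each row is the pose to reach, as a shift and turn from the pose commanded when the call began, along the tool's axes at that moment; what a row does not reach only later rows make up. A row lasts 1/8 s, in which the tool goes at most 62.5 mm and 10.7 degrees, less where a joint would pass 70% of its speed; a pose out of reach is approached as far as the arm can. A call with a gripper value outside its range is refused whole. The fingers move at their own pace and stop on an object; "force" is the grip in N (left out, the last holds). Time passes only in rows, so rows that repeat a pose let the fingers close. It gives the time, the measured TCP pose, the force and the opening at its end, in the units of the state.
- arm.observe(): the state, without advancing time (a new reading comes with each control period).
- arm.get_image(name): name is "scene" or "top" or "wrist"; returns the picture (480x640x3 uint8, blue, green, red); there is no depth.
- arm.camera_params(name): a dict with "mtx" (3x3 intrinsics, pixels), "T" (4x4, takes a point from camera to world coordinates); the wrist camera has in their place "T_tool_cam" (4x4, takes a point from camera to tool coordinates, whose origin is the TCP and whose axes are the flange's). Camera axes: x right, y down, z forward; pixel columns grow to the right and rows downward; lengths in m; the calibration is good to about 2 mm. The wrist camera is an equidistant fisheye: a pixel r from the principal point sees the ray r / f radians off the axis. A picture is of the moment at which its call begins: read the wrist's pose just before it. camera_params takes no time and is no camera call.
- arm.sign_off(): hands the job in, once; it reports no verdict.
The state is a dict: "clock": time; "joints": joint angles; "dq": joint speeds; "joint_efforts": joint torques, N m; "position": TCP position; "ee_rot": TCP orientation; "force": force on the tool from outside, world axes, zero at the start; "ft_torque": the same for the moment, N m; "width": opening from 0.0 (shut) to 1.0 (fully open).
Only numpy, scipy, OpenCV 4.12 (cv2) and the standard library are available. Lean on these libraries where they do the work, as an engineer would, in place of code of your own. Each camera call takes 0.05 s, during which the arm holds its last target. There are 200 camera calls.

TASK

Two of the three sockets in the metal manifold still have the broken-off tip of an old cartridge lodged deep inside. Gently feel down the sockets with the depth probe until you have found the one where it goes right to the bottom, put the probe back upright in its hole in the stand, and press the fresh cartridge into that clear socket until it snaps in and its head sits flush on the manifold. Go gently, without driving the leftover tips deeper, and do not disturb the column and the wrench lying near by.

Things in the scene. Friction and masses are not known exactly. Their poses are not given: they have to be found in the camera images.
- manifold: Fixed plain aluminium block, 62 x 150 x 62 mm (x, y, z) on a dark base flange 74 x 176 x 6 mm, plunger screw heads on front and back faces. Origin at the centre of its underside, z up. Three sockets open upward in its top face in a row along its own y axis, 45 mm apart.
- socket_0 (a point): Mouth of the first (45 mm along the manifold's +y from its middle) blind socket, on its axis in the plane of the manifold's top face (62 mm above the bench); z points up out of the socket. The sockets look alike: bore 17.5 mm across, 2 mm chamfer. Two spring-loaded balls stand 2.75 mm into each bore, 24 mm below the mouth, from the manifold's +x and -x sides.
- socket_1 (a point): Mouth of the middle blind socket, on its axis in the plane of the manifold's top face (62 mm above the bench); z points up out of the socket. One socket, another from start to start, is clear and 45 mm deep; in the other two a steel remnant is wedged and stays, leaving 32 to 35 mm. Which is clear is not measured.
- socket_2 (a point): Mouth of the third (45 mm along the manifold's -y) blind socket, on its axis in the plane of the manifold's top face (62 mm above the bench); z points up out of the socket.
- stand: Fixed grey plastic tool stand, 58 x 140 x 55 mm (x, y, z) on a foot 70 x 152 x 5 mm. Origin at the centre of its underside. The cartridge stands in its wider hole, 42 mm along +y, the probe in its narrower hole, 42 mm along -y.
- probe_hole (a point): Mouth of the stand's hole for the probe (12.5 mm across, 50 mm deep), in the plane of the stand's top, 55 mm above the bench.
- probe: The depth probe, a loose upright rod (60 g, 130 mm long). Origin at its lower tip. z along the rod, up.
- probe_center (a point): Middle of the depth probe, 65 mm above its tip. The lower 83 mm is a steel shaft 8 mm across with a chamfered tip; the upper 47 mm is a black grip 15 mm across, whose middle is 41.5 mm above this point.
- probe_tip (a point): Lower tip of the depth probe. It rests 50 mm below the stand's top when the probe is in its hole.
- cartridge: The fresh cartridge (120 g, 86 mm long, loose). Origin at the lower end of its nose, z along its axis, up. The balls resist the nose from 18 mm before home with 5 to 8 N, then snap into its groove and draw it the last 3 mm; it is home when the underside of the head meets the manifold's top.
- cartridge_center (a point): Middle of the fresh cartridge, on its axis in the plane of the underside of its head. Above it is the round white head, 28 mm across and 41 mm tall with a 2 mm button on top; below it is the steel nose, 16 mm across and 43 mm long (last 5 mm tapered), with a groove for the balls.
- left_a (a joint): How far one of the two leftover tips (15 mm across) has been driven deeper into its socket from where it was wedged at the start, m; 0 at the start. It begins to slide when pressed with about 14 N. In which socket it is, is not told.
- left_b (a joint): The same for the other leftover tip.
- column_b: Bystander: a thin steel separation column, 146 mm long, 19 mm wide, 16 mm high, lying loose on the bench between manifold and stand. Origin at the centre of its underside.
- wrench_a: Bystander: a small open wrench, 129 x 18 x 6 mm, lying loose on the bench. Origin at the centre of its underside.
There are look-alikes about, which are no part of the job. What is shaped like the cartridge but blue is not meant.

How it is judged:
On the way, in this order (a step that is already met when the one before it is completed fails the run):
1. The probe's tip has been lowered to the bottom of the clear socket (more than 41 mm below the mouth) (((horizontal distance between probe_tip and socket_0 below 0.007 m and z of probe_tip in the frame of socket_0 below -0.041 m) or (horizontal distance between probe_tip and socket_1 below 0.007 m and z of probe_tip in the frame of socket_1 below -0.041 m) or (horizontal distance between probe_tip and socket_2 below 0.007 m and z of probe_tip in the frame of socket_2 below -0.041 m))), for 0.05 s.
2. The cartridge is home in a socket, its head flush on the manifold (((horizontal distance between cartridge_center and socket_0 below 0.004 m and z of cartridge_center in the frame of socket_0 below 0.003 m) or (horizontal distance between cartridge_center and socket_1 below 0.004 m and z of cartridge_center in the frame of socket_1 below 0.003 m) or (horizontal distance between cartridge_center and socket_2 below 0.004 m and z of cartridge_center in the frame of socket_2 below 0.003 m))), for 0.2 s.
At the end, for the whole second after the job is handed in: The cartridge is at rest upright (0.08 rad) in a socket, within 4 mm of its axis, the underside of its head at most 3 mm above the manifold; the probe rests in its hole in the stand, tip within 8 mm of the axis and over 40 mm deep, tilted under 0.2 rad (((horizontal distance between cartridge_center and socket_0 below 0.004 m and z of cartridge_center in the frame of socket_0 below 0.003 m) or (horizontal distance between cartridge_center and socket_1 below 0.004 m and z of cartridge_center in the frame of socket_1 below 0.003 m) or (horizontal distance between cartridge_center and socket_2 below 0.004 m and z of cartridge_center in the frame of socket_2 below 0.003 m)) and angle between cartridge_center's own z axis and vertical below 0.08 rad and linear speed of cartridge below 0.02 m/s and horizontal distance between probe_tip and probe_hole below 0.008 m and z of probe_tip in the frame of probe_hole below -0.04 m and angle between probe_center's own z axis and vertical below 0.2 rad and linear speed of probe below 0.03 m/s); the robot touches nothing.
It fails at once if The cartridge is pressed on the manifold with more than 50 N (contact force between cartridge and manifold above 50 N).
It fails at once if The probe is pressed on the manifold with more than 50 N (contact force between probe and manifold above 50 N).
It fails at once if A leftover tip is driven more than 2.5 mm deeper into its socket (value of joint any of left_a, left_b above 0.0025 m).
It fails at once if The column or the wrench lying on the bench is moved more than 15 mm (distance of any of column_b, wrench_a from where it was at the start of the episode above 0.015 m).
It also fails if it takes over 72 s, if anything falls off the work surface, if the arm or the gripper's body presses on something with over 40 N, if the wrist force passes 120 N, or if a joint passes its speed limit or range.

## Working session

There is one attempt and no reset: what is moved stays moved. The work goes in short steps, Python scripts to look and compute and a tool call to move; the robot and the scene stay as the last step left them, time stands still between calls to the robot, and variables do not carry over. Pictures are saved under pics/ and viewed, about 8 in all and at most 12, crops included, and the job is handed in when it is done.

Besides the shell and the picture viewer there is one more tool, called after ">>>" as name(argument=value, ...) on one line, values as JSON. jog_arm: Moves the arm, as the interface text tells. Its arguments: {"type":"object","properties":{"moves":{"type":"array","items":{"type":"object","properties":{"twist":{"type":"array","items":{"type":"number"}},"xyz":{"type":"array","items":{"type":"number"}},"grip":{"type":"number"}}}},"force":{"type":"number"}},"required":["moves"]}

```bash
mkdir -p pics; python3 - <<'E'
from cell import arm
import cv2,numpy as np
s=arm.observe();print({k:np.round(v,3).tolist() for k,v in s.items()},arm.tips_ahead)
a=arm.get_image("scene");b=arm.get_image("top");w=arm.get_image("wrist")
cv2.imwrite("pics/scene.png",a);cv2.imwrite("pics/top.png",b);cv2.imwrite("pics/wrist.png",w)
for n in("scene","top","wrist"):print(n,{k:np.round(v,4).tolist() for k,v in arm.camera_params(n).items()})
E
```

```text
{'clock': 0.0, 'joints': [-1.434, 0.435, 0.025, 1.574, -0.012, 1.134, -0.075], 'dq': [0.001, -0.001, -0.0, 0.0, 0.001, -0.001, -0.001], 'joint_efforts': [0.001, -66.785, 0.985, -31.446, -0.06, 0.043, 0.0], 'position': [0.148, 0.607, 0.237], 'ee_rot': [-0.376, -3.119, 0.003], 'force': [-0.021, 0.503, -0.045], 'ft_torque': [0.018, -0.074, 0.039], 'width': 0.999} 0.011
scene {'mtx': [[450.7326, 0.0, 319.0197], [0.0, 450.7326, 244.9202], [0.0, 0.0, 1.0]], 'T': [[0.7287, -0.2764, 0.6266, -0.1569], [-0.6849, -0.2943, 0.6666, -0.7271], [0.0002, -0.9149, -0.4037, 0.4782], [0.0, 0.0, 0.0, 1.0]]}
top {'mtx': [[450.6172, 0.0, 315.6889], [0.0, 450.6172, 244.5427], [0.0, 0.0, 1.0]], 'T': [[-0.0055, -0.9962, 0.0869, 0.3819], [-0.9999, 0.0047, -0.0093, -0.0929], [0.0088, -0.0869, -0.9962, 0.9378], [0.0, 0.0, 0.0, 1.0]]}
wrist {'mtx': [[371.6483, 0.0, 323.845], [0.0, 371.6483, 233.7832], [0.0, 0.0, 1.0]], 'T_tool_cam': [[0.0, -0.9623, -0.2718, 0.0722], [1.0, 0.0002, -0.0007, -0.0002], [0.0008, -0.2718, 0.9623, -0.148], [0.0, 0.0, 0.0, 1.0]]}
```

View pics/top.png

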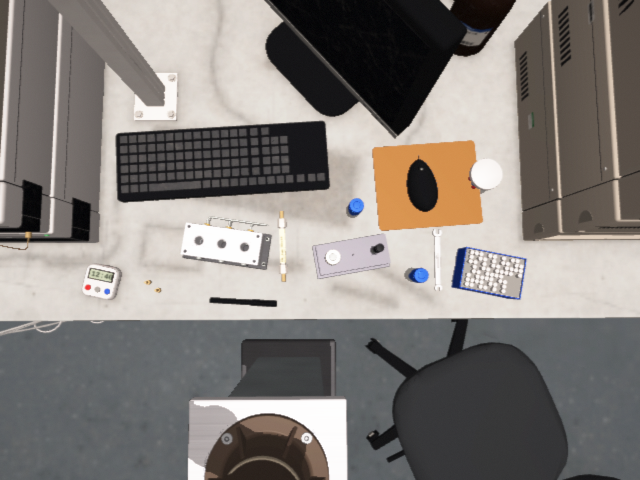

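View pics/scene.png

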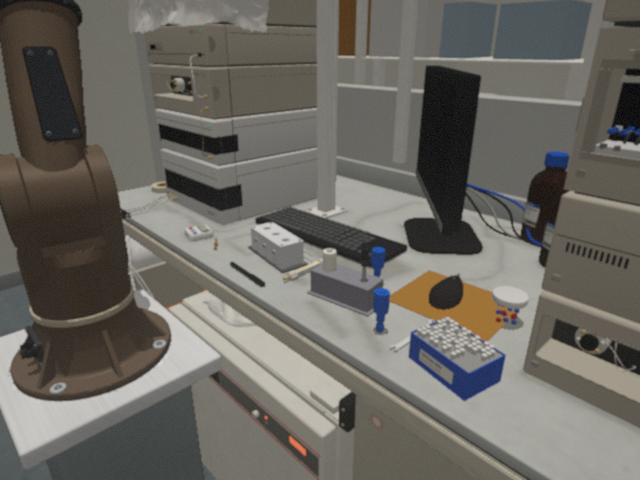

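The top view shows three manifold sockets at about (200,240), (223,244) and (247,247). The stand is at (350,256), with the white cartridge at (333,258) and the black probe grip at (377,249). Two blue look-alikes stand at (356,206) and (420,275), which the task says are not meant. The column is at (282,246) and the wrench at (437,260).

```bash
cat > h.py <<'E'
import numpy as np,cv2
from cell import arm
from scipy.spatial.transform import Rotation as R
def plane(o,d,z): return (o+d*(z-o[2])/d[2]).round(4)
def top(u,v,z,name="top"):
    p=arm.camera_params(name);T=np.array(p["T"]);d=np.linalg.inv(p["mtx"])@[u,v,1]
    return plane(T[:3,3],T[:3,:3]@d,z)
def wT(s):
    T=np.eye(4);T[:3,:3]=R.from_rotvec(s["ee_rot"]).as_matrix();T[:3,3]=s["position"]
    return T@np.array(arm.camera_params("wrist")["T_tool_cam"])
def wrist(u,v,z,s):
    m=np.array(arm.camera_params("wrist")["mtx"]);T=wT(s)
    a=np.array([(u-m[0,2])/m[0,0],(v-m[1,2])/m[1,1]]);r=np.hypot(*a)
    d=np.r_[a/r*np.sin(r),np.cos(r)] if r>1e-9 else np.array([0,0,1.])
    return plane(T[:3,3],T[:3,:3]@d,z)
def wproj(P,s):
    m=np.array(arm.camera_params("wrist")["mtx"]);T=wT(s)
    c=T[:3,:3].T@(np.array(P)-T[:3,3]);t=np.arctan2(np.hypot(c[0],c[1]),c[2]);n=np.hypot(c[0],c[1])
    return m[0,2]+m[0,0]*t*c[0]/n, m[1,2]+m[1,1]*t*c[1]/n
E
python3 - <<'E'
from h import *
for n,u,v,z in [("s",200,240,.062),("s",223,244,.062),("s",247,247,.062),("cart",333,258,.098),("probe",377,249,.135),("blue",356,206,.09),("blue",420,275,.09),("col",282,246,.016)]: print(n,top(u,v,z))
i=cv2.imread("pics/top.png")[190:310,170:450];cv2.imwrite("pics/c.png",cv2.resize(i,None,fx=2.8,fy=2.8,interpolation=cv2.INTER_CUBIC))
E
```

```text
s [0.4683 0.1243 0.062 ]
s [0.4602 0.0795 0.062 ]
s [0.4541 0.0328 0.062 ]
cart [ 0.4298 -0.1329  0.098 ]
probe [ 0.4434 -0.21    0.135 ]
blue [ 0.5292 -0.1779  0.09  ]
blue [ 0.3974 -0.2967  0.09  ]
col [ 0.4597 -0.0323  0.016 ]
```

View pics/c.png

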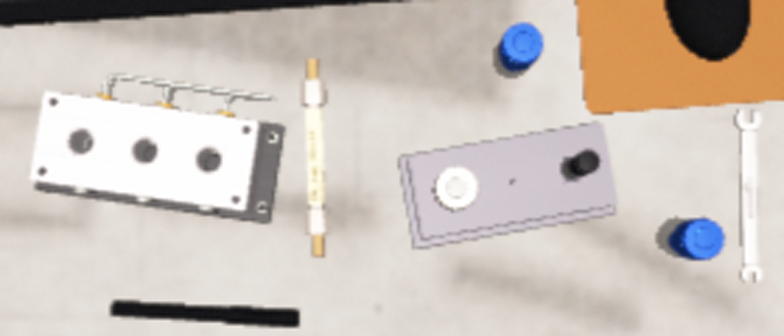

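The crop confirms it: the white round head at crop (457,187) is the cartridge and the black grip at (585,160) is the probe. The blue heads at (520,47) and (697,238) are the decoys. I'll move over the manifold first.

>>> jog_arm(moves=[{"twist": [0,0,-1.38],"xyz": [-3.4,-3.6,0],"grip": -1},{"twist": [0,0,-1.38],"xyz": [-3.4,-3.6,0],"grip": -1},{"twist": [0,0,-1.38],"xyz": [-3.4,-3.6,0],"grip": -1},{"twist": [0,0,-1.38],"xyz": [-3.4,-3.6,0],"grip": -1},{"twist": [0,0,-1.38],"xyz": [-3.4,-3.6,0],"grip": -1}])

```text
clock: 0.78
position: [0.2964, 0.3461, 0.2377]
ee_rot: [0.001, 3.141, -0.0]
force: [0.3, -0.9, 0.2]
width: 1.001
```

>>> jog_arm(moves=[{"xyz": [-2.6,-4.4,0]},{"xyz": [-2.6,-4.4,0]},{"xyz": [-2.6,-4.4,0]},{"xyz": [-2.6,-4.4,0]},{"xyz": [-2.6,-4.4,0]}])

```text
invalid input at $.moves[0]: expected keys twist, xyz, grip
```

>>> jog_arm(moves=[{"xyz": [0,0,0.3]},{"xyz": [0,0,0.3]}])

```text
invalid input at $.moves[0]: expected keys twist, xyz, grip
```

```bash
python3 - <<'E'
from h import *
s=arm.observe();w=arm.get_image("wrist");cv2.imwrite("pics/w1.png",w)
print(s["position"],s["ee_rot"])
import pickle;pickle.dump(s,open("s1.pkl","wb"))
for u,v in [(198.9,240.4),(221.8,243.9),(244.6,246.8)]:
  P=top(u,v,.062);print(P,wproj(P,s))
g=cv2.medianBlur(cv2.cvtColor(w,6),3)
c=cv2.HoughCircles(g,cv2.HOUGH_GRADIENT,1,30,param1=100,param2=18,minRadius=8,maxRadius=22)
print(c)
E
```

```text
[0.29640791 0.34614572 0.2377436 ] [ 1.33402301e-03  3.14143455e+00 -3.88561700e-04]
[0.4675 0.1264 0.062 ] (np.float64(135.879101312034), np.float64(359.46881700555593))
[0.4604 0.0818 0.062 ] (np.float64(103.71117377813451), np.float64(350.3707847124115))
[0.4546 0.0374 0.062 ] (np.float64(74.81266085913782), np.float64(342.15813140860394))
[[[425.5 162.5  13.4]
  [465.5 178.5  18.1]
  [543.5 195.5  18.1]
  [457.5 454.5  20.3]
  [265.5 466.5  10.9]
  [600.5 182.5  17. ]
  [382.5 467.5  11.3]
  [336.5 278.5  12.2]
  [ 92.5  26.5  10.3]
  [494.5 186.5  10.3]]]
```

View pics/w1.png

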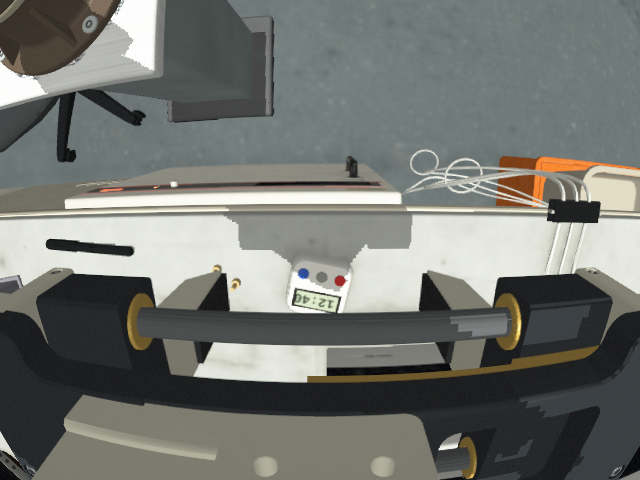

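>>> jog_arm(moves=[{"twist": [0,0,0],"xyz": [-3.4,-4.4,0],"grip": -0.4},{"twist": [0,0,0],"xyz": [-3.4,-4.4,0],"grip": -0.4},{"twist": [0,0,0],"xyz": [-3.4,-4.4,0],"grip": -0.4},{"twist": [0,0,0],"xyz": [-3.4,-4.4,0],"grip": -0.4},{"twist": [0,0,0],"xyz": [-3.4,-4.4,0],"grip": -0.4}])

```text
clock: 1.45
position: [0.4876, 0.1004, 0.2379]
ee_rot: [-0.002, 3.141, 0.001]
force: [1.3, 0.9, -0.3]
width: 0.701
```

>>> jog_arm(moves=[{"twist": [0,0,0],"xyz": [0,-0.4,0.2],"grip": -0.4},{"twist": [0,0,0],"xyz": [0,-0.4,0.2],"grip": -0.4}])

```text
clock: 1.7
position: [0.4862, 0.0757, 0.2249]
ee_rot: [-0.005, -3.14, 0.002]
force: [0.4, 0.3, -0.3]
width: 0.702
```

```bash
cat > look.py <<'E'
from h import *
import sys,pickle
n=sys.argv[1]
s=arm.observe();w=arm.get_image("wrist");cv2.imwrite(f"pics/{n}.png",w);pickle.dump(s,open(n+".pkl","wb"))
print(s["clock"],s["position"],s["ee_rot"],s["width"],s["force"])
E
python3 look.py w2; python3 - <<'E'
from h import *
import pickle;s=pickle.load(open("w2.pkl","rb"))
for u,v in [(198.9,240.4),(221.8,243.9),(244.6,246.8)]:
  P=top(u,v,.062);print(P,wproj(P,s))
E
```

```text
1.7 [0.48622989 0.07566649 0.22489257] [-4.69801819e-03 -3.13971822e+00  1.81764962e-03] 0.7016218009958974 [ 0.41029772  0.34071794 -0.28793184]
[0.4675 0.1264 0.062 ] (np.float64(384.1196017767771), np.float64(195.49696000364943))
[0.4604 0.0818 0.062 ] (np.float64(332.0231390901452), np.float64(187.0302353361028))
[0.4546 0.0374 0.062 ] (np.float64(279.46880929401993), np.float64(180.61867294990864))
```

View pics/w2.png

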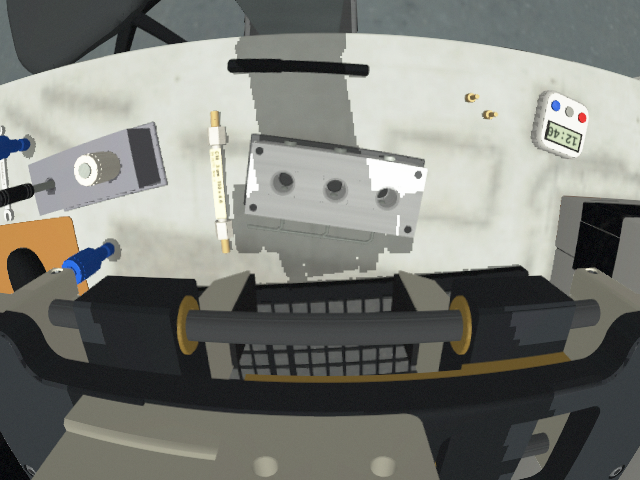

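The wrist view shows the sockets at about (284,182), (334,189) and (386,197), within 3 mm of the top-camera estimates. I'll refine these by fitting.

```bash
python3 - <<'E'
from h import *
import pickle;s=pickle.load(open("w2.pkl","rb"))
w=cv2.imread("pics/w2.png");g=cv2.cvtColor(w,6)
for u,v in [(284,182),(334,189),(386,197)]:
  g0=g[v-22:v+22,u-22:u+22];
  c=cv2.HoughCircles(cv2.resize(g0,None,fx=4,fy=4,interpolation=2),cv2.HOUGH_GRADIENT,1,200,param1=80,param2=12,minRadius=30,maxRadius=60)
  x,y,r=c[0,0]/4; x+=u-22-.375;y+=v-22-.375;print(x,y,r,wrist(x,y,.062,s))
i=cv2.resize(w[140:240,230:430],None,fx=4,fy=4,interpolation=2);cv2.imwrite("pics/c2.png",i)
E
```

```text
282.75 182.25 10.05 [0.456  0.0402 0.062 ]
334.75 188.5 9.15 [0.4617 0.0841 0.062 ]
386.75 197.0 9.775 [0.4688 0.1287 0.062 ]
```

View pics/c2.png

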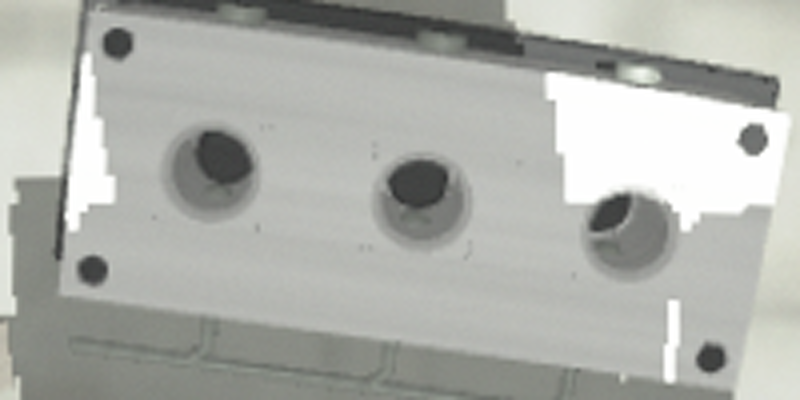

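>>> jog_arm(moves=[{"twist": [0,0,0],"xyz": [0.2,-4.2,0],"grip": -0.4},{"twist": [0,0,0],"xyz": [0.2,-4.2,0],"grip": -0.4},{"twist": [0,0,0],"xyz": [0.2,-4.2,0],"grip": -0.4},{"twist": [0,0,0],"xyz": [0.2,-4.2,0],"grip": -0.4},{"twist": [0,0,0],"xyz": [0.2,-4.2,0],"grip": -0.4}])

```text
clock: 2.38
position: [0.4746, -0.1778, 0.2264]
ee_rot: [0.007, 3.141, -0.003]
force: [-0.2, 1.4, -1.0]
width: 0.698
```

>>> jog_arm(moves=[{"twist": [0,0,0],"xyz": [0,0,0],"grip": -0.4},{"twist": [0,0,0],"xyz": [0,0,0],"grip": -0.4}])

```text
clock: 2.62
position: [0.4755, -0.1718, 0.2257]
ee_rot: [-0.008, 3.142, 0.001]
force: [0.5, 0.2, 0.1]
width: 0.699
```

```bash
python3 look.py w3
```

```text
2.625 [ 0.47554406 -0.17175802  0.22569153] [-7.50366893e-03  3.14157467e+00  1.49916266e-03] 0.6992535887984789 [0.45239709 0.17904082 0.07750047]
```

View pics/w3.png

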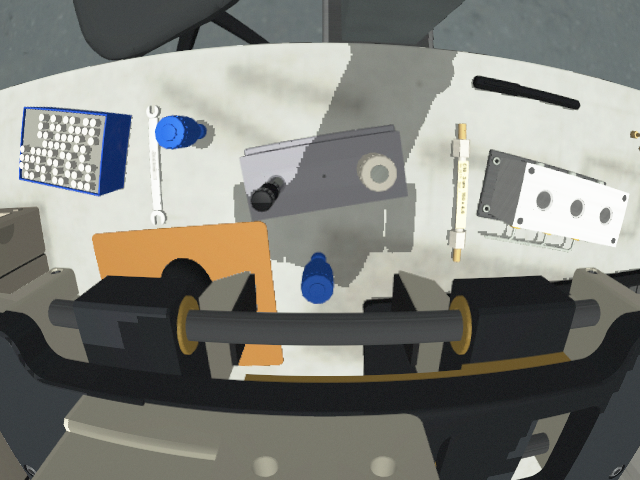

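The wrist view shows the probe grip at about (263,195), the white cartridge head at (379,173), and blue decoys at (173,132) and (317,280). I'll zoom in on the probe and cartridge.

```bash
python3 - <<'E'
from h import *
import pickle
s=pickle.load(open("w2.pkl","rb"))
for u,v in [(282.5,183),(335.2,190.7),(387.5,198.5)]:print(wrist(u,v,.062,s))
w=cv2.imread("pics/w3.png")
i=cv2.resize(w[120:230,235:415],None,fx=4.4,fy=4.4,interpolation=2);cv2.imwrite("pics/c3.png",i)
E
```

```text
[0.4567 0.0399 0.062 ]
[0.4635 0.0845 0.062 ]
[0.4701 0.1294 0.062 ]
```

View pics/c3.png

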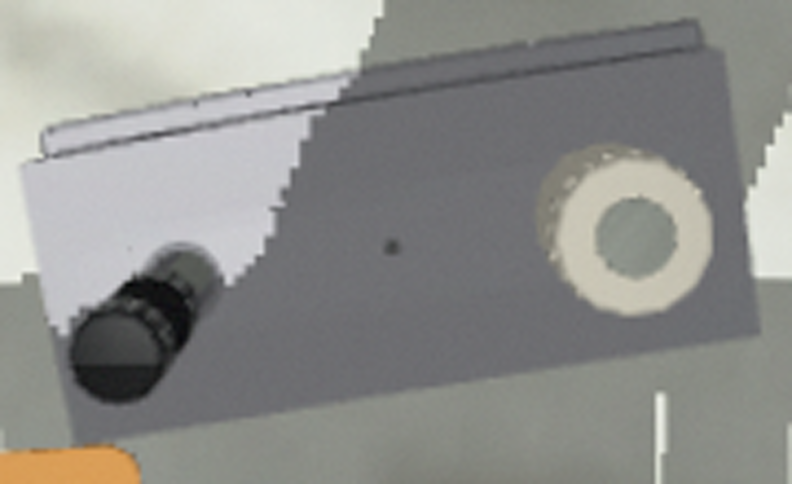

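```bash
python3 - <<'E'
from h import *
import pickle
s=pickle.load(open("w3.pkl","rb"))
p=wrist(261.1,201.1,.135,s);c=wrist(379.1,173.6,.096,s);m=wrist(324.1,176.1,.055,s)
print(p,c,m,(p+c)/2,np.linalg.norm((p-c)[:2]))
print(top(378.9,247.1,.135),top(333.2,256.8,.096))
E
```

```text
[ 0.4484 -0.2138  0.135 ] [ 0.4343 -0.1308  0.096 ] [ 0.4416 -0.1722  0.055 ] [ 0.44135 -0.1723   0.1155 ] 0.08418913231528163
[ 0.4468 -0.2135  0.135 ] [ 0.4322 -0.1334  0.096 ]
```

>>> jog_arm(moves=[{"twist": [0,0,0],"xyz": [0.45,-0.7,0.4],"grip": -0.4},{"twist": [0,0,0],"xyz": [0.45,-0.7,0.9],"grip": -0.4},{"twist": [0,0,0],"xyz": [0.45,-0.7,0.9],"grip": -0.4},{"twist": [0,0,0],"xyz": [0.45,-0.7,0.9],"grip": -0.4}])

```text
clock: 3.18
position: [0.4489, -0.2154, 0.1725]
ee_rot: [-0.005, 3.141, 0.0]
force: [0.7, -0.2, -0.3]
width: 0.703
```

>>> jog_arm(force=20, moves=[{"twist": [0,0,0],"xyz": [0.01,0.03,0.4],"grip": -0.4},{"twist": [0,0,0],"xyz": [0.01,0.03,0.8],"grip": -0.4},{"twist": [0,0,0],"xyz": [0.01,0.03,1.14],"grip": -0.4},{"twist": [0,0,0],"xyz": [0.01,0.03,1.14],"grip": -0.4}])

```text
clock: 3.68
position: [0.4477, -0.2137, 0.1033]
ee_rot: [0.004, -3.141, -0.001]
force: [-0.2, -0.1, -0.5]
width: 0.702
```

>>> jog_arm(moves=[{"twist": [0,0,0],"xyz": [0,0,0],"grip": 1},{"twist": [0,0,0],"xyz": [0,0,0],"grip": 1},{"twist": [0,0,0],"xyz": [0,0,0],"grip": 1},{"twist": [0,0,0],"xyz": [0,0,0],"grip": 1},{"twist": [0,0,0],"xyz": [0,0,0],"grip": 1}])

```text
clock: 4.3
position: [0.4474, -0.2145, 0.1034]
ee_rot: [-0.002, 3.141, 0.0]
force: [-0.5, 0.0, -0.5]
width: 0.205
```

>>> jog_arm(moves=[{"twist": [0,0,0],"xyz": [0,0,0],"grip": 1},{"twist": [0,0,0],"xyz": [0,0,0],"grip": 1}])

```text
clock: 4.55
position: [0.4473, -0.2146, 0.1033]
ee_rot: [-0.001, 3.142, -0.0]
force: [0.2, -0.1, 0.9]
width: 0.162
```

>>> jog_arm(moves=[{"twist": [0,0,0],"xyz": [0,0,-0.6],"grip": 1},{"twist": [0,0,0],"xyz": [0,0,-1.4],"grip": 1},{"twist": [0,0,0],"xyz": [0,0,-1.4],"grip": 1},{"twist": [0,0,0],"xyz": [0,0,-1.4],"grip": 1}])

```text
clock: 5.05
position: [0.4471, -0.2141, 0.1868]
ee_rot: [0.002, -3.141, -0.001]
force: [-0.3, 0.4, -0.4]
width: 0.16
```

>>> jog_arm(moves=[{"twist": [0,0,0],"xyz": [-0.14,0.8,0],"grip": 1},{"twist": [0,0,0],"xyz": [-0.14,1.7,0],"grip": 1},{"twist": [0,0,0],"xyz": [-0.14,2.6,0],"grip": 1},{"twist": [0,0,0],"xyz": [-0.14,3.5,0],"grip": 1},{"twist": [0,0,0],"xyz": [-0.14,4.24,0],"grip": 1}])

```text
clock: 5.68
position: [0.4542, 0.042, 0.1859]
ee_rot: [0.003, -3.139, 0.001]
force: [0.7, 0.1, 0.2]
width: 0.156
```

>>> jog_arm(moves=[{"twist": [0,0,0],"xyz": [0,0,0],"grip": 1},{"twist": [0,0,0],"xyz": [0,0,0],"grip": 1}])

```text
clock: 5.92
position: [0.4548, 0.0393, 0.1863]
ee_rot: [0.002, -3.14, 0.001]
force: [-0.0, -0.0, -0.4]
width: 0.159
```

```bash
python3 look.py w4
```

```text
5.925 [0.45476937 0.03930829 0.18633553] [ 1.60802599e-03 -3.13960816e+00  1.40795488e-03] 0.15897711547677273 [-0.02157259 -0.04293876 -0.43863011]
```

View pics/w4.png

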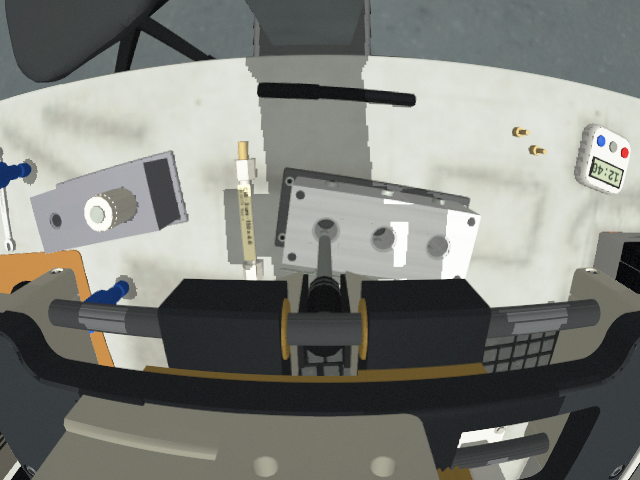

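```bash
python3 - <<'E'
from h import *
import pickle
s=pickle.load(open("w4.pkl","rb"));p=s["position"]
print("sockets",[np.round(wproj(P,s),1) for P in [(.4567,.0399,.062),(.4635,.0845,.062),(.4701,.1294,.062)]])
print("tip exp",np.round(wproj((p[0]+.001,p[1],p[2]-.0983),s),1),np.round(wproj((p[0]+.001,p[1],p[2]-.06),s),1))
g=cv2.cvtColor(cv2.imread("pics/w4.png"),6)
for v in range(216,262,3):print(v,g[v,308:344].tolist())
E
```

```text
sockets [array([325.6, 230.8]), array([383.4, 239.4]), array([438.1, 247.3])]
tip exp [324.8 239.3] [324.9 257.7]
216 [181, 181, 182, 180, 183, 183, 180, 182, 182, 183, 185, 184, 183, 184, 182, 184, 184, 183, 183, 184, 184, 184, 184, 185, 185, 182, 186, 183, 183, 184, 183, 185, 183, 183, 184, 182]
219 [183, 181, 183, 182, 182, 182, 183, 183, 179, 175, 168, 161, 154, 137, 126, 123, 113, 109, 109, 109, 114, 133, 133, 154, 164, 170, 177, 182, 187, 185, 184, 185, 175, 181, 177, 176]
222 [185, 186, 184, 185, 185, 183, 176, 163, 155, 132, 91, 64, 70, 68, 65, 69, 67, 69, 69, 67, 65, 66, 66, 67, 61, 87, 128, 155, 161, 171, 183, 184, 183, 184, 184, 183]
225 [189, 188, 188, 188, 185, 163, 157, 138, 124, 116, 103, 80, 59, 67, 69, 67, 66, 68, 66, 69, 65, 66, 68, 60, 67, 96, 116, 126, 144, 160, 161, 183, 185, 186, 186, 187]
228 [189, 188, 188, 185, 163, 160, 148, 127, 117, 118, 120, 120, 117, 113, 97, 85, 76, 74, 74, 76, 82, 88, 105, 117, 119, 119, 120, 118, 121, 141, 159, 166, 183, 188, 187, 187]
231 [185, 180, 184, 177, 154, 156, 143, 124, 118, 121, 122, 116, 108, 96, 100, 105, 107, 102, 102, 1
[... 1131 characters left out ...]
183, 183]
252 [188, 186, 187, 186, 186, 188, 185, 186, 185, 164, 122, 88, 86, 87, 89, 91, 88, 88, 88, 85, 85, 86, 86, 169, 183, 183, 184, 184, 184, 183, 183, 185, 182, 182, 183, 184]
255 [185, 186, 186, 186, 186, 186, 186, 186, 185, 157, 102, 86, 90, 87, 90, 87, 87, 86, 88, 89, 87, 87, 86, 169, 186, 186, 188, 186, 188, 186, 185, 187, 188, 186, 186, 185]
258 [182, 180, 184, 183, 184, 184, 184, 184, 182, 154, 104, 87, 86, 88, 89, 89, 90, 88, 90, 87, 88, 85, 88, 149, 179, 186, 186, 186, 186, 186, 188, 186, 187, 187, 187, 188]
261 [181, 182, 180, 179, 180, 182, 181, 183, 181, 148, 89, 88, 89, 87, 89, 91, 89, 90, 88, 87, 88, 85, 86, 128, 169, 183, 186, 183, 185, 184, 182, 184, 183, 186, 185, 185]
```

The tip measures at about (324.5,240), against an expected (324.8,239.3), and sits over the first socket. I'll feel down with a low grip force so the rod slips before it pushes hard.

>>> jog_arm(force=7, moves=[{"twist": [0,0,0],"xyz": [-0.01,0,0.2],"grip": 1},{"twist": [0,0,0],"xyz": [-0.01,0,0.4],"grip": 1},{"twist": [0,0,0],"xyz": [-0.01,0,0.65],"grip": 1},{"twist": [0,0,0],"xyz": [-0.01,0,0.88],"grip": 1},{"twist": [0,0,0],"xyz": [-0.01,0,0.88],"grip": 1}])

```text
clock: 6.6
position: [0.4552, 0.0394, 0.1333]
ee_rot: [0.001, -3.139, 0.001]
force: [0.8, 0.2, 0.2]
width: 0.159
```

>>> jog_arm(moves=[{"twist": [0,0,0],"xyz": [0,0,0.03],"grip": 1},{"twist": [0,0,0],"xyz": [0,0,0.06],"grip": 1},{"twist": [0,0,0],"xyz": [0,0,0.08],"grip": 1},{"twist": [0,0,0],"xyz": [0,0,0.08],"grip": 1}])

```text
clock: 7.1
position: [0.4561, 0.04, 0.1298]
ee_rot: [-0.002, 3.141, 0.0]
force: [-0.6, 0.5, -0.7]
width: 0.158
```

>>> jog_arm(moves=[{"twist": [0,0,0],"xyz": [0,0,0.02],"grip": 1},{"twist": [0,0,0],"xyz": [0,0,0.04],"grip": 1},{"twist": [0,0,0],"xyz": [0,0,0.05],"grip": 1},{"twist": [0,0,0],"xyz": [0,0,0.05],"grip": 1}])

```text
clock: 7.6
position: [0.4573, 0.0401, 0.1276]
ee_rot: [-0.001, 3.139, 0.001]
force: [0.1, 0.0, 8.4]
width: 0.162
```

8.4 N at about 33 mm depth means this socket is blocked. Next is the middle one.

>>> jog_arm(force=15, moves=[{"twist": [0,0,0],"xyz": [0,0,-0.4],"grip": 1},{"twist": [0,0,0],"xyz": [0,0,-0.85],"grip": 1},{"twist": [0,0,0],"xyz": [0,0,-0.85],"grip": 1},{"twist": [0,0,0],"xyz": [-0.08,0.73,-0.85],"grip": 1},{"twist": [0,0,0],"xyz": [-0.08,0.73,-0.85],"grip": 1}])

```text
clock: 8.22
position: [0.4607, 0.0868, 0.1769]
ee_rot: [0.009, -3.141, -0.001]
force: [0.5, -1.1, -0.2]
width: 0.157
```

>>> jog_arm(force=7, moves=[{"twist": [0,0,0],"xyz": [0,0,0],"grip": 1},{"twist": [0,0,0],"xyz": [0,0,0],"grip": 1}])

```text
clock: 8.48
position: [0.4605, 0.0827, 0.1773]
ee_rot: [-0.001, -3.141, 0.001]
force: [-0.8, 0.7, -0.4]
width: 0.164
```

>>> jog_arm(moves=[{"twist": [0,0,0],"xyz": [-0.03,0.02,0.1],"grip": 1},{"twist": [0,0,0],"xyz": [-0.03,0.02,0.3],"grip": 1},{"twist": [0,0,0],"xyz": [-0.03,0.02,0.55],"grip": 1},{"twist": [0,0,0],"xyz": [-0.03,0.02,0.77],"grip": 1},{"twist": [0,0,0],"xyz": [-0.03,0.02,0.77],"grip": 1}])

```text
clock: 9.1
position: [0.4618, 0.0846, 0.1303]
ee_rot: [0.001, -3.139, 0.001]
force: [-1.0, -0.7, -0.2]
width: 0.16
```

>>> jog_arm(moves=[{"twist": [0,0,0],"xyz": [0,0,0.02],"grip": 1},{"twist": [0,0,0],"xyz": [0,0,0.04],"grip": 1},{"twist": [0,0,0],"xyz": [0,0,0.04],"grip": 1}])

```text
clock: 9.48
position: [0.4628, 0.085, 0.1293]
ee_rot: [-0.002, 3.141, 0.0]
force: [-0.5, -0.0, -0.3]
width: 0.16
```

>>> jog_arm(moves=[{"twist": [0,0,0],"xyz": [0,0,0.02],"grip": 1},{"twist": [0,0,0],"xyz": [0,0,0.04],"grip": 1},{"twist": [0,0,0],"xyz": [0,0,0.05],"grip": 1},{"twist": [0,0,0],"xyz": [0,0,0.05],"grip": 1}])

```text
clock: 9.98
position: [0.4626, 0.0849, 0.1261]
ee_rot: [0.002, -3.142, 0.0]
force: [0.8, -0.5, -1.3]
width: 0.165
```

>>> jog_arm(moves=[{"twist": [0,0,0],"xyz": [0,0,0.02],"grip": 1},{"twist": [0,0,0],"xyz": [0,0,0.04],"grip": 1},{"twist": [0,0,0],"xyz": [0,0,0.04],"grip": 1}])

```text
clock: 10.35
position: [0.4638, 0.0851, 0.1245]
ee_rot: [-0.001, 3.139, 0.001]
force: [-1.1, -1.1, 8.7]
width: 0.161
```

8.7 N at about 35 mm means the middle socket is blocked too. I'll verify the third.

>>> jog_arm(force=15, moves=[{"twist": [0,0,0],"xyz": [0,0,-0.45],"grip": 1},{"twist": [0,0,0],"xyz": [0,0,-0.9],"grip": 1},{"twist": [0,0,0],"xyz": [0,0,-0.9],"grip": 1},{"twist": [0,0,0],"xyz": [-0.1,0.73,-0.9],"grip": 1},{"twist": [0,0,0],"xyz": [-0.1,0.73,-0.9],"grip": 1}])

```text
clock: 10.98
position: [0.4684, 0.132, 0.1769]
ee_rot: [0.009, -3.141, -0.001]
force: [-0.6, 0.5, -0.4]
width: 0.162
```

>>> jog_arm(force=7, moves=[{"twist": [0,0,0],"xyz": [0,0,0],"grip": 1},{"twist": [0,0,0],"xyz": [0,0,0],"grip": 1}])

```text
clock: 11.22
position: [0.4683, 0.1277, 0.1773]
ee_rot: [-0.001, -3.141, 0.001]
force: [-0.6, -0.8, -0.6]
width: 0.16
```

>>> jog_arm(moves=[{"twist": [0,0,0],"xyz": [-0.01,0.02,0.1],"grip": 1},{"twist": [0,0,0],"xyz": [-0.01,0.02,0.3],"grip": 1},{"twist": [0,0,0],"xyz": [-0.01,0.02,0.55],"grip": 1},{"twist": [0,0,0],"xyz": [-0.01,0.02,0.78],"grip": 1},{"twist": [0,0,0],"xyz": [-0.01,0.02,0.78],"grip": 1}])

```text
clock: 11.85
position: [0.4685, 0.1295, 0.1295]
ee_rot: [0.001, -3.14, 0.002]
force: [-0.0, -0.1, 0.4]
width: 0.161
```

>>> jog_arm(moves=[{"twist": [0,0,0],"xyz": [0,0,0.03],"grip": 1},{"twist": [0,0,0],"xyz": [0,0,0.06],"grip": 1},{"twist": [0,0,0],"xyz": [0,0,0.09],"grip": 1},{"twist": [0,0,0],"xyz": [0,0,0.09],"grip": 1}])

```text
clock: 12.35
position: [0.4692, 0.13, 0.1256]
ee_rot: [-0.002, 3.142, 0.0]
force: [-0.6, -0.3, -0.9]
width: 0.165
```

>>> jog_arm(moves=[{"twist": [0,0,0],"xyz": [0,0,0.03],"grip": 1},{"twist": [0,0,0],"xyz": [0,0,0.05],"grip": 1},{"twist": [0,0,0],"xyz": [0,0,0.05],"grip": 1}])

```text
clock: 12.72
position: [0.4691, 0.1299, 0.1224]
ee_rot: [0.001, -3.141, 0.0]
force: [0.3, -0.6, -0.5]
width: 0.164
```

No contact at about 38 mm, so I'll keep going.

>>> jog_arm(moves=[{"twist": [0,0,0],"xyz": [0,0,0.03],"grip": 1},{"twist": [0,0,0],"xyz": [0,0,0.06],"grip": 1},{"twist": [0,0,0],"xyz": [0,0,0.1],"grip": 1},{"twist": [0,0,0],"xyz": [0,0,0.1],"grip": 1}])

```text
clock: 13.22
position: [0.469, 0.1298, 0.1163]
ee_rot: [0.001, -3.141, 0.0]
force: [-0.8, 0.1, -0.6]
width: 0.164
```

>>> jog_arm(moves=[{"twist": [0,0,0],"xyz": [0,0,0.03],"grip": 1},{"twist": [0,0,0],"xyz": [0,0,0.04],"grip": 1},{"twist": [0,0,0],"xyz": [0,0,0.04],"grip": 1}])

```text
clock: 13.6
position: [0.4693, 0.13, 0.1143]
ee_rot: [-0.002, 3.141, 0.0]
force: [0.2, 0.4, 1.9]
width: 0.163
```

Contact comes at about 45 mm, so the third socket, at (0.470, 0.129), is clear. Now I'll return the probe, high enough to clear the cartridge head.

>>> jog_arm(force=20, moves=[{"twist": [0,0,0],"xyz": [0,0,-0.5],"grip": 1},{"twist": [0,0,0],"xyz": [0,0,-1.2],"grip": 1},{"twist": [0,0,0],"xyz": [0,0,-1.75],"grip": 1},{"twist": [0,0,0],"xyz": [0,0,-1.75],"grip": 1}])

```text
clock: 14.1
position: [0.4706, 0.1304, 0.2214]
ee_rot: [-0.002, 3.137, 0.003]
force: [0.9, 0.1, -1.1]
width: 0.156
```

>>> jog_arm(moves=[{"twist": [0,0,0],"xyz": [0.36,-0.9,0],"grip": 1},{"twist": [0,0,0],"xyz": [0.36,-1.9,0],"grip": 1},{"twist": [0,0,0],"xyz": [0.36,-2.9,0],"grip": 1},{"twist": [0,0,0],"xyz": [0.36,-3.9,0],"grip": 1},{"twist": [0,0,0],"xyz": [0.36,-4.8,0],"grip": 1}])

```text
clock: 14.72
position: [0.4471, -0.16, 0.2184]
ee_rot: [0.001, -3.141, -0.0]
force: [0.3, 0.1, 0.0]
width: 0.163
```

>>> jog_arm(moves=[{"twist": [0,0,0],"xyz": [0,-0.94,0],"grip": 1},{"twist": [0,0,0],"xyz": [0,-0.94,0],"grip": 1},{"twist": [0,0,0],"xyz": [0,-0.94,0],"grip": 1}])

```text
clock: 15.1
position: [0.4474, -0.2139, 0.2182]
ee_rot: [0.001, -3.14, -0.001]
force: [0.7, -0.3, -0.9]
width: 0.158
```

>>> jog_arm(moves=[{"twist": [0,0,0],"xyz": [0,-0.01,0.5],"grip": 1},{"twist": [0,0,0],"xyz": [0,-0.01,0.9],"grip": 1},{"twist": [0,0,0],"xyz": [0,-0.01,0.9],"grip": 1},{"twist": [0,0,0],"xyz": [0,-0.01,0.9],"grip": 1}])

```text
clock: 15.6
position: [0.4484, -0.2143, 0.1657]
ee_rot: [-0.004, 3.141, 0.0]
force: [-0.3, -0.6, 1.2]
width: 0.156
```

```bash
python3 look.py w5; python3 - <<'E'
from h import *
import pickle
s=pickle.load(open("w5.pkl","rb"));p=s["position"]
print("tip exp",np.round(wproj((p[0]+.001,p[1],p[2]-.0973),s),1),"hole",np.round(wproj((.4484,-.2142,.055),s),1))
w=cv2.imread("pics/w5.png");cv2.imwrite("pics/c5.png",cv2.resize(w[200:300,270:380],None,fx=5,fy=5,interpolation=2))
E
```

```text
15.6 [ 0.44842716 -0.21434861  0.16569582] [-3.73333154e-03  3.14115105e+00  2.19414985e-04] 0.15574524404607568 [-0.29176309 -0.56076704  1.16872785]
tip exp [324.7 239.4] hole [324.9 232.7]
```

View pics/c5.png

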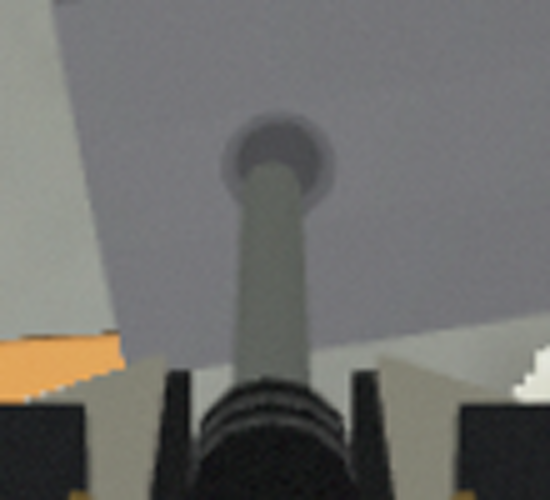

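```bash
python3 - <<'E'
import cv2
for n in("w4","w5"):
  g=cv2.cvtColor(cv2.imread(f"pics/{n}.png"),6);print(n)
  for v in range(226,246):print(v,g[v,312:340].tolist())
E
```

```text
w4
226 [183, 160, 158, 134, 118, 117, 116, 101, 66, 61, 63, 65, 65, 67, 66, 66, 66, 64, 61, 76, 98, 113, 120, 120, 132, 159, 158, 175]
227 [172, 160, 153, 127, 117, 117, 119, 116, 98, 89, 71, 62, 64, 61, 63, 61, 61, 61, 75, 100, 116, 119, 118, 118, 126, 148, 160, 172]
228 [163, 160, 148, 127, 117, 118, 120, 120, 117, 113, 97, 85, 76, 74, 74, 76, 82, 88, 105, 117, 119, 119, 120, 118, 121, 141, 159, 166]
229 [159, 158, 142, 124, 119, 119, 119, 118, 121, 121, 117, 108, 97, 95, 99, 100, 113, 121, 120, 120, 122, 117, 121, 118, 123, 139, 157, 160]
230 [157, 160, 143, 123, 119, 119, 121, 119, 119, 116, 107, 107, 103, 106, 115, 118, 123, 122, 120, 119, 121, 123, 121, 120, 122, 140, 158, 161]
231 [154, 156, 143, 124, 118, 121, 122, 116, 108, 96, 100, 105, 107, 102, 102, 111, 118, 119, 119, 121, 121, 120, 121, 122, 123, 141, 158, 160]
232 [152, 155, 140, 124, 118, 118, 120, 119, 109, 105, 111, 116, 115, 116, 109, 104, 110, 120, 121, 121, 120, 123, 120, 118, 125, 150, 160, 163]
233 [166, 155, 152, 130, 118, 120, 119, 118, 117, 117, 120, 122, 122, 121, 118, 112, 111, 121, 123, 123, 121, 122, 118
[... 3540 characters left out ...]
03, 114, 118, 120, 119, 120, 121]
241 [119, 120, 121, 119, 119, 112, 103, 94, 94, 97, 95, 97, 96, 97, 97, 95, 92, 96, 96, 97, 104, 114, 118, 119, 119, 120, 119, 121]
242 [121, 119, 119, 120, 121, 115, 104, 94, 95, 97, 98, 95, 97, 97, 97, 92, 91, 94, 95, 103, 117, 118, 119, 120, 120, 122, 118, 118]
243 [119, 118, 118, 120, 120, 114, 105, 96, 94, 97, 98, 97, 96, 97, 97, 95, 95, 94, 102, 113, 118, 118, 119, 119, 120, 118, 118, 118]
244 [120, 119, 120, 120, 120, 114, 102, 94, 96, 96, 96, 97, 95, 96, 96, 95, 94, 96, 105, 119, 118, 119, 118, 119, 117, 117, 117, 117]
245 [120, 118, 121, 120, 119, 115, 101, 94, 93, 97, 96, 97, 97, 94, 95, 94, 95, 93, 104, 117, 117, 117, 117, 116, 117, 117, 117, 117]
```

The tip is about 1 mm short of the hole axis in +x and +y, so I'll correct that while lowering.

>>> jog_arm(force=10, moves=[{"twist": [0,0,0],"xyz": [-0.02,0.01,0],"grip": 1},{"twist": [0,0,0],"xyz": [-0.02,0.01,0.15],"grip": 1},{"twist": [0,0,0],"xyz": [-0.02,0.01,0.3],"grip": 1},{"twist": [0,0,0],"xyz": [-0.02,0.01,0.4],"grip": 1}])

```text
clock: 16.15
position: [0.4487, -0.2144, 0.1402]
ee_rot: [0.001, -3.141, -0.0]
force: [0.2, -0.2, 0.3]
width: 0.157
```

>>> jog_arm(moves=[{"twist": [0,0,0],"xyz": [0,0,0.2],"grip": 1},{"twist": [0,0,0],"xyz": [0,0,0.4],"grip": 1},{"twist": [0,0,0],"xyz": [0,0,0.6],"grip": 1},{"twist": [0,0,0],"xyz": [0,0,0.6],"grip": 1}])

```text
clock: 16.65
position: [0.4484, -0.2143, 0.104]
ee_rot: [0.001, -3.14, -0.001]
force: [-0.5, -0.4, -0.3]
width: 0.155
```

>>> jog_arm(moves=[{"twist": [0,0,0],"xyz": [0,0,0],"grip": -0.3},{"twist": [0,0,0],"xyz": [0,0,0],"grip": -0.3},{"twist": [0,0,0],"xyz": [0,0,0],"grip": -0.3},{"twist": [0,0,0],"xyz": [0,0,-0.5],"grip": -0.3},{"twist": [0,0,0],"xyz": [0,0,-1.2],"grip": -0.3}])

```text
clock: 17.27
position: [0.4484, -0.2142, 0.1774]
ee_rot: [0.001, -3.14, -0.001]
force: [0.9, -0.3, 0.2]
width: 0.632
```

```bash
python3 -c "
from h import *
s=arm.observe();print(s['joints'].round(3) if hasattr(s['joints'],'round') else s['joints'],s['position'],s['width'])"
```

```text
[-0.084  0.313  0.538  1.988 -0.203  0.895  2.132] [ 0.44844308 -0.2142312   0.17742952] 0.6324858358099116
```

>>> jog_arm(moves=[{"twist": [0,0,1],"xyz": [0.24,0.5,0],"grip": -0.2},{"twist": [0,0,2],"xyz": [0.24,1.0,0],"grip": -0.2},{"twist": [0,0,3],"xyz": [0.24,1.39,0],"grip": -0.2},{"twist": [0,0,4],"xyz": [0.24,1.39,0],"grip": -0.2},{"twist": [0,0,5],"xyz": [0.24,1.39,0],"grip": -0.2}])

```text
clock: 17.9
position: [0.4348, -0.1306, 0.1774]
ee_rot: [1.333, 2.844, 0.001]
force: [-0.7, -1.6, 0.1]
width: 0.6
```

>>> jog_arm(moves=[{"twist": [0,0,1],"xyz": [0,0,0],"grip": -0.2},{"twist": [0,0,2],"xyz": [0,0,0],"grip": -0.2},{"twist": [0,0,3],"xyz": [0,0,0],"grip": -0.2},{"twist": [0,0,3],"xyz": [0,0,0],"grip": -0.2},{"twist": [0,0,3],"xyz": [0,0,0],"grip": -0.2}])

```text
clock: 18.52
position: [0.4347, -0.1311, 0.1772]
ee_rot: [2.013, 2.411, 0.0]
force: [0.7, -0.3, 0.3]
width: 0.6
```

```bash
cat > d.py <<'E'
from h import *
import sys
t=np.array([float(a) for a in sys.argv[1:4]]);s=arm.observe();M=R.from_rotvec(s["ee_rot"]).as_matrix()
print(s["position"],"xyz units",(M.T@(t-s["position"])/.06).round(3));print(M.round(3),np.round(s["joints"],2),s["width"],s["force"])
E
python3 d.py .434 -.131 .073;python3 look.py w6; python3 - <<'E'
from h import *
import pickle
s=pickle.load(open("w6.pkl","rb"))
print(wproj((.4343,-.1308,.096),s),wproj((.448,-.2142,.135),s))
E
```

```text
[ 0.43470131 -0.13105345  0.17721655] xyz units [ 0.003 -0.012  1.737]
[[-0.179  0.984  0.   ]
 [ 0.984  0.179  0.   ]
 [ 0.     0.    -1.   ]] [-0.51  0.28  0.85  2.1  -0.28  0.87  0.68] 0.6002933587309447 [ 0.69365837 -0.34734337  0.26766193]
18.525 [ 0.43470131 -0.13105345  0.17721655] [2.01334509e+00 2.41147943e+00 3.38338827e-04] 0.6002933587309447 [ 0.69365837 -0.34734337  0.26766193]
(np.float64(322.1725140463176), np.float64(244.76221250895296)) (np.float64(320.00437872022303), np.float64(387.42474213557057))
```

View pics/w6.png

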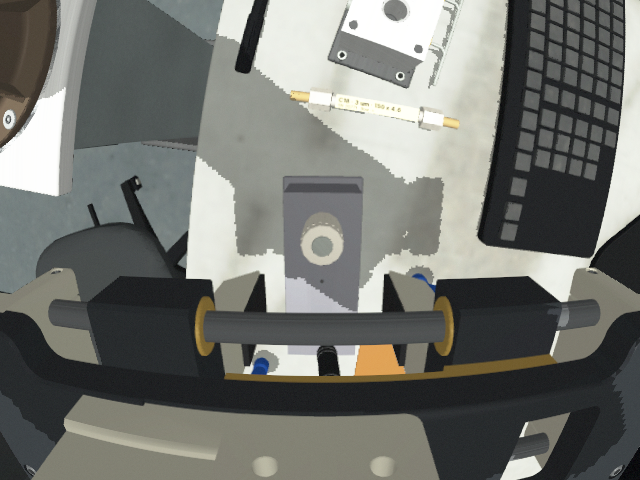

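The view shows the white cartridge head at (322,246), against a predicted (322,245). Both decoys are clear of the fingers, so I'll descend and grip.

>>> jog_arm(force=30, moves=[{"twist": [0,0,0],"xyz": [-0.01,-0.01,0.6],"grip": -0.2},{"twist": [0,0,0],"xyz": [-0.01,-0.01,1.2],"grip": -0.2},{"twist": [0,0,0],"xyz": [-0.01,-0.01,1.73],"grip": -0.2},{"twist": [0,0,0],"xyz": [-0.01,-0.01,1.73],"grip": -0.2}])

```text
clock: 19.08
position: [0.4327, -0.1317, 0.072]
ee_rot: [-2.015, -2.406, 0.003]
force: [0.2, -0.2, 0.9]
width: 0.601
```

>>> jog_arm(moves=[{"twist": [0,0,0],"xyz": [0,0,0],"grip": 1},{"twist": [0,0,0],"xyz": [0,0,0],"grip": 1},{"twist": [0,0,0],"xyz": [0,0,0],"grip": 1},{"twist": [0,0,0],"xyz": [0,0,0],"grip": 1},{"twist": [0,0,0],"xyz": [0,0,0],"grip": 1}])

```text
clock: 19.7
position: [0.4346, -0.1317, 0.074]
ee_rot: [2.017, 2.407, 0.002]
force: [-1.4, 0.5, 9.1]
width: 0.301
```

>>> jog_arm(moves=[{"twist": [0,0,0],"xyz": [0,0,-0.4],"grip": 1},{"twist": [0,0,0],"xyz": [0,0,-0.9],"grip": 1},{"twist": [0,0,0],"xyz": [0,0,-1.45],"grip": 1},{"twist": [0,0,0],"xyz": [0,0,-1.45],"grip": 1}])

```text
clock: 20.2
position: [0.4355, -0.132, 0.1621]
ee_rot: [2.016, 2.406, 0.005]
force: [0.5, 0.9, -2.1]
width: 0.3
```

```bash
python3 d.py .4695 .129 .161
```

```text
[ 0.43552295 -0.13195934  0.16212115] xyz units [4.183 1.319 0.022]
[[-0.175  0.985  0.004]
 [ 0.985  0.175  0.   ]
 [-0.     0.004 -1.   ]] [-0.49  0.31  0.85  2.12 -0.32  0.84  0.72] 0.29981214329933087 [ 0.52549768  0.87743143 -2.05150903]
```

>>> jog_arm(moves=[{"twist": [0,0,0],"xyz": [0.85,0.27,0],"grip": 1},{"twist": [0,0,0],"xyz": [1.75,0.55,0],"grip": 1},{"twist": [0,0,0],"xyz": [2.65,0.83,0],"grip": 1},{"twist": [0,0,0],"xyz": [3.5,1.1,0],"grip": 1},{"twist": [0,0,0],"xyz": [4.2,1.32,0],"grip": 1}])

```text
clock: 20.82
position: [0.4675, 0.1326, 0.1594]
ee_rot: [-2.016, -2.409, 0.001]
force: [0.4, -1.0, -1.4]
width: 0.295
```

>>> jog_arm(moves=[{"twist": [0,0,0],"xyz": [0,0,0.2],"grip": 1},{"twist": [0,0,0],"xyz": [0,0,0.4],"grip": 1},{"twist": [0,0,0],"xyz": [0,0,0.4],"grip": 1}])

```text
clock: 21.2
position: [0.4671, 0.1285, 0.1351]
ee_rot: [-2.02, -2.405, 0.004]
force: [0.6, -0.1, -1.4]
width: 0.3
```

```bash
python3 d.py .470 .129 .136; python3 look.py w7;python3 - <<'E'
from h import *
import pickle
s=pickle.load(open("w7.pkl","rb"));p=s["position"]
print("sockets",[np.round(wproj(P,s),1) for P in [(.4567,.0399,.062),(.4635,.0845,.062),(.4701,.1294,.062)]])
print("nose end",np.round(wproj((p[0],p[1]+.0005,p[2]-.062),s),1))
w=cv2.imread("pics/w7.png");cv2.imwrite("pics/c7.png",cv2.resize(w[200:340,260:390],None,fx=4.2,fy=4.2,interpolation=2))
E
```

```text
[0.46707682 0.12846477 0.13508334] xyz units [ 0.     0.049 -0.015]
[[-0.172  0.985 -0.002]
 [ 0.985  0.172 -0.001]
 [-0.001 -0.003 -1.   ]] [-0.96  0.4   0.77  2.07 -0.38  0.81  0.21] 0.299507071672114 [ 0.55506027 -0.14870116 -1.40418165]
21.2 [0.46707682 0.12846477 0.13508334] [-2.02031336 -2.40459572  0.00416101] 0.299507071672114 [ 0.55506027 -0.14870116 -1.40418165]
sockets [array([287.7, 361.3]), array([306.4, 309.7]), array([328. , 248.4])]
nose end [323.1 254.1]
```

View pics/c7.png

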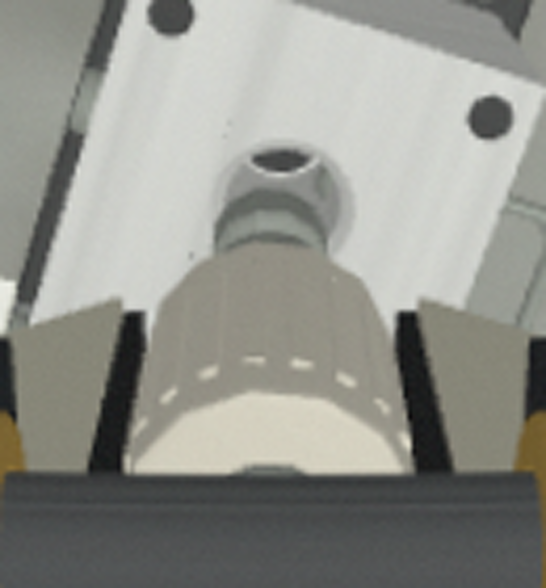

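The clear socket's rim is centred at about (327.6,250), with the nose about 2.5 mm short of it in +x. I'll correct that and insert gently.

>>> jog_arm(moves=[{"twist": [0,0,0],"xyz": [-0.01,0.045,0],"grip": 1},{"twist": [0,0,0],"xyz": [-0.01,0.045,0.1],"grip": 1},{"twist": [0,0,0],"xyz": [-0.01,0.045,0.2],"grip": 1},{"twist": [0,0,0],"xyz": [-0.01,0.045,0.25],"grip": 1},{"twist": [0,0,0],"xyz": [-0.01,0.045,0.25],"grip": 1}])

```text
clock: 21.88
position: [0.4706, 0.1299, 0.121]
ee_rot: [-2.018, -2.407, 0.001]
force: [-0.7, 0.3, -1.2]
width: 0.299
```

>>> jog_arm(moves=[{"twist": [0,0,0],"xyz": [-0.01,-0.01,0.04],"grip": 1},{"twist": [0,0,0],"xyz": [-0.01,-0.01,0.08],"grip": 1},{"twist": [0,0,0],"xyz": [-0.01,-0.01,0.12],"grip": 1},{"twist": [0,0,0],"xyz": [-0.01,-0.01,0.12],"grip": 1}])

```text
clock: 22.38
position: [0.4698, 0.129, 0.1137]
ee_rot: [-2.018, -2.407, 0.002]
force: [-2.0, -1.9, -2.8]
width: 0.296
```

>>> jog_arm(moves=[{"twist": [0,0,0],"xyz": [0,0,0.06],"grip": 1},{"twist": [0,0,0],"xyz": [0,0,0.12],"grip": 1},{"twist": [0,0,0],"xyz": [0,0,0.18],"grip": 1},{"twist": [0,0,0],"xyz": [0,0,0.22],"grip": 1},{"twist": [0,0,0],"xyz": [0,0,0.22],"grip": 1}])

```text
clock: 23.0
position: [0.4698, 0.129, 0.1005]
ee_rot: [-2.018, -2.407, 0.002]
force: [-2.8, -3.1, -3.7]
width: 0.297
```

>>> jog_arm(force=45, moves=[{"twist": [0,0,0],"xyz": [-0.01,-0.01,0],"grip": 1},{"twist": [0,0,0],"xyz": [-0.01,-0.01,0.04],"grip": 1},{"twist": [0,0,0],"xyz": [-0.01,-0.01,0.08],"grip": 1},{"twist": [0,0,0],"xyz": [-0.01,-0.01,0.12],"grip": 1},{"twist": [0,0,0],"xyz": [-0.01,-0.01,0.12],"grip": 1}])

```text
clock: 23.62
position: [0.4698, 0.1287, 0.0938]
ee_rot: [-2.018, -2.407, -0.0]
force: [-3.8, -2.1, 0.4]
width: 0.301
```

>>> jog_arm(moves=[{"twist": [0,0,0],"xyz": [0,-0.01,0.04],"grip": 1},{"twist": [0,0,0],"xyz": [0,-0.01,0.08],"grip": 1},{"twist": [0,0,0],"xyz": [0,-0.01,0.12],"grip": 1},{"twist": [0,0,0],"xyz": [0,-0.01,0.12],"grip": 1}])

```text
clock: 24.12
position: [0.4696, 0.1287, 0.0865]
ee_rot: [2.018, 2.407, 0.001]
force: [-2.0, -1.5, -1.4]
width: 0.299
```

>>> jog_arm(moves=[{"twist": [0,0,0],"xyz": [0,0,0.03],"grip": 1},{"twist": [0,0,0],"xyz": [0,0,0.06],"grip": 1},{"twist": [0,0,0],"xyz": [0,0,0.06],"grip": 1}])

```text
clock: 24.5
position: [0.4694, 0.1288, 0.0826]
ee_rot: [2.018, 2.408, 0.0]
force: [-0.8, 0.4, -6.5]
width: 0.298
```

The balls are now drawing it in (−6.5 N). I'll follow it down to seating.

>>> jog_arm(moves=[{"twist": [0,0,0],"xyz": [0,0,0.02],"grip": 1},{"twist": [0,0,0],"xyz": [0,0,0.03],"grip": 1},{"twist": [0,0,0],"xyz": [0,0,0.03],"grip": 1}])

```text
clock: 24.88
position: [0.4696, 0.1286, 0.0812]
ee_rot: [2.018, 2.407, 0.001]
force: [-1.1, 0.8, -2.2]
width: 0.298
```

>>> jog_arm(moves=[{"twist": [0,0,0],"xyz": [0,0,0.02],"grip": 1},{"twist": [0,0,0],"xyz": [0,0,0.03],"grip": 1},{"twist": [0,0,0],"xyz": [0,0,0.03],"grip": 1}])

```text
clock: 25.25
position: [0.4697, 0.1286, 0.0809]
ee_rot: [-2.018, -2.406, -0.003]
force: [-10.2, -2.0, 29.0]
width: 0.297
```

Seated: 29 N at TCP z 0.081, as predicted. I'll relax, release and lift.

>>> jog_arm(moves=[{"twist": [0,0,0],"xyz": [0,0,-0.02],"grip": 1},{"twist": [0,0,0],"xyz": [0,0,-0.02],"grip": -0.2},{"twist": [0,0,0],"xyz": [0,0,-0.02],"grip": -0.2},{"twist": [0,0,0],"xyz": [0,0,-0.02],"grip": -0.2},{"twist": [0,0,0],"xyz": [0,0,-0.02],"grip": -0.2}])

```text
clock: 25.88
position: [0.4695, 0.1286, 0.0805]
ee_rot: [2.018, 2.407, 0.0]
force: [0.2, 0.3, 0.4]
width: 0.594
```

>>> jog_arm(moves=[{"twist": [0,0,0],"xyz": [0,0,-0.5],"grip": -0.2},{"twist": [0,0,0],"xyz": [0,0,-1.2],"grip": -0.2},{"twist": [0,0,0],"xyz": [0,0,-1.8],"grip": -0.2},{"twist": [0,0,0],"xyz": [0,0,-1.8],"grip": -0.2},{"twist": [0,0,0],"xyz": [0,0,-1.8],"grip": -0.2}])

```text
clock: 26.5
position: [0.469, 0.1287, 0.1881]
ee_rot: [-2.017, -2.408, 0.0]
force: [-0.2, -0.8, -0.4]
width: 0.6
```

```bash
python3 look.py w8; python3 - <<'E'
from h import *
import pickle
s=pickle.load(open("w8.pkl","rb"))
w=cv2.imread("pics/w8.png");g=cv2.cvtColor(w,6)
P=(.4695,.1286,.103);u,v=map(int,np.round(wproj(P,s)));print("exp head",u,v)
b=np.array(np.where((w[v-50:v+50,u-50:u+50].min(2)>0)));
c=cv2.HoughCircles(cv2.resize(g[v-40:v+40,u-40:u+40],None,fx=3,fy=3),cv2.HOUGH_GRADIENT,1,30,param1=80,param2=20,minRadius=15,maxRadius=90)
if c is not None:
  for x,y,r in c[0][:5]:
    U,V=u-40+x/3,v-40+y/3;print(U.round(1),V.round(1),r/3,wrist(U,V,.103,s))
i=arm.get_image("top");cv2.imwrite("pics/top2.png",i)
for n,P in [("cart head",(.4695,.1286,.103)),("probe top",(.448,-.214,.135)),("stand hole cart",(.434,-.131,.055)),("col",(.4597,-.0323,.016))]:
  T=np.array(arm.camera_params("top")["T"]);q=arm.camera_params("top")["mtx"]@(np.linalg.inv(T)@np.r_[P,1])[:3];q/=q[2]
  x,y=map(int,q[:2].round());o=cv2.imread("pics/top.png");print(n,x,y,"now",i[y,x],"before",o[y,x])
d=cv2.absdiff(i,o).max(2);
for n,(a,b2,c2,d2) in {"column":(272,205,290,288),"wrench":(428,222,446,296)}.items():print(n,"changed px",(d[b2:d2,a:c2]>60).sum())
E
```

```text
26.5 [0.4689763  0.12874751 0.18805389] [-2.01740558e+00 -2.40764284e+00  1.19284418e-04] 0.5998056231215957 [-0.19773241 -0.78948763 -0.43691923]
exp head 324 244
324.8 245.5 21.800001 [0.4705 0.1276 0.103 ]
323.2 231.5 21.233334 [0.4678 0.1368 0.103 ]
cart head 192 237 now [139 144 147] before [254 254 254]
probe top 379 246 now [68 65 69] before [60 58 61]
stand hole cart 331 257 now [236 232 237] before [244 247 248]
col 282 246 now [224 247 252] before [206 239 247]
column changed px 0
wrench changed px 0
```

```bash
python3 - <<'E'
import cv2
for f in("top","top2"):
  g=cv2.cvtColor(cv2.imread(f"pics/{f}.png"),6);print(f)
  for v in range(246,272,2):print(v,g[v,318:350:2].tolist())
w=cv2.imread("pics/w8.png");g=cv2.cvtColor(w,6);print("wrist head")
for v in range(216,276,4):print(v,g[v,296:354:4].tolist())
E
```

```text
top
246 [203, 206, 206, 205, 205, 205, 204, 204, 203, 203, 204, 202, 204, 202, 203, 201]
248 [206, 205, 205, 205, 206, 205, 206, 204, 204, 204, 203, 204, 203, 203, 203, 202]
250 [205, 205, 206, 206, 206, 210, 249, 253, 253, 235, 205, 205, 204, 204, 203, 204]
252 [205, 206, 206, 206, 202, 252, 254, 254, 254, 254, 245, 206, 205, 204, 204, 203]
254 [205, 206, 207, 202, 234, 254, 245, 239, 245, 253, 254, 222, 205, 205, 204, 204]
256 [200, 207, 207, 198, 251, 254, 241, 247, 246, 248, 254, 227, 205, 205, 204, 204]
258 [193, 207, 207, 150, 250, 254, 247, 249, 247, 249, 254, 222, 205, 204, 206, 204]
260 [193, 207, 207, 202, 167, 254, 253, 223, 233, 254, 253, 208, 206, 205, 205, 204]
262 [177, 205, 207, 205, 176, 228, 254, 254, 254, 253, 200, 204, 205, 204, 203, 204]
264 [164, 206, 207, 207, 206, 185, 160, 219, 180, 192, 204, 205, 205, 204, 204, 203]
266 [164, 207, 207, 207, 207, 207, 205, 202, 204, 204, 204, 205, 204, 204, 205, 204]
268 [178, 194, 208, 206, 207, 207, 207, 206, 205, 205, 204, 205, 204, 205, 204, 203]
270 [202, 192, 208, 207, 207, 206, 206, 206, 206, 205, 205, 203, 200, 199, 1
[... 1627 characters left out ...]
 204, 208, 141, 146, 147, 148, 150, 209, 210, 206, 209, 212]
244 [207, 205, 189, 204, 205, 144, 149, 146, 148, 146, 207, 209, 203, 205, 208]
248 [206, 203, 198, 202, 205, 156, 142, 146, 147, 147, 209, 206, 200, 208, 205]
252 [206, 200, 200, 201, 204, 204, 157, 143, 148, 190, 206, 206, 206, 208, 201]
256 [206, 197, 201, 205, 203, 205, 205, 206, 205, 205, 207, 204, 206, 206, 202]
260 [201, 198, 203, 204, 207, 195, 205, 204, 205, 204, 196, 207, 207, 202, 204]
264 [197, 199, 203, 203, 205, 201, 205, 203, 203, 203, 205, 205, 206, 200, 199]
268 [197, 190, 164, 174, 196, 202, 202, 201, 203, 203, 208, 202, 204, 201, 158]
272 [178, 141, 140, 113, 138, 188, 201, 193, 201, 204, 207, 205, 201, 203, 229]
```

The stand hole is empty (a lit hole interior), the head is centred in the clear socket, and the probe is in its hole. The arm touches nothing, so I'm handing in.

```bash
python3 -c "
from cell import arm
print(arm.sign_off())"
```

```text
the job is handed in; nothing more can be done
None
```

The cartridge is pressed home in the clear socket and the probe is back in its hole. I handed the job in at about 27 s of the 72 s; sign-off reports no verdict.

- **Probing:** I felt down all three sockets with a light grip, so the rod could slip before pushing hard.
  - The socket nearest the column stopped the probe at about 33 mm with 8.4 N.
  - The middle one stopped it at about 35 mm with 8.7 N. Both readings were below the 14 N at which a leftover tip starts to slide.
  - The third, at about (0.470, 0.129) m, let it down to about 45 mm, so that is the clear one.
- **Probe:** It slipped about 1 mm and tilted slightly in the grip while probing. I corrected for that and it went back into its hole with no insertion force.
- **Cartridge:** The balls drew it in with about 6.5 N. It then stopped against the manifold at the predicted height, with a wrist reading of 29 N against the 50 N limit.

**Last checks:**
- The head is centred within about 1 to 1.5 mm of where it should be; I did not measure its tilt directly.
- The probe's black top is back where it started, and the cartridge's hole in the stand is empty.
- The column and wrench show no change in the top image.
- The gripper is open and well clear.

One check looked wrong at first: the pixel at the empty cartridge hole was still bright. The surrounding pixels showed it was the lit inside of the hole.

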